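# Tip a die-cast box out of its moulded nest

## Task

The aluminium DI box sits flush in the cavity of its moulded nest: press down on the end that gives until the box tips and stays tipped with its other end in the air, then lift it out by the raised end. Set it down gently, right way up, in the middle of the black rubber mat and lengthwise along it, and let go. Do not drop the box, and leave the other things on the desk where they are.

Things in the scene. Friction and masses are not known exactly. Their poses are not given: they have to be found in the camera images.
- box_mid (a point): Centre (half-way up) of the loose die-cast aluminium DI box: 56 mm wide (its x), 140 mm long (its y), 40 mm high (its z, up at the start), 0.35 to 0.6 kg, centre of mass within 1 mm. Short top edges bevelled 14 mm at 45 degrees: the flat top is 112 mm long. Both ends look alike. It starts level in the nest, top flush with the rim, 2 mm of play at each long side, about 7 mm at each end.
- dibox: The same box; origin at the centre of its underside, 20 mm below box_mid, same axes. Pressed down over the well until its end meets the well's floor (about 30 degrees), it stays tipped by its own weight; below about 16 degrees it falls back level. The raised end's top then stands about 25 mm above the rim and can be gripped across its 56 mm width, fingers upright or tilted with the box.
- box_top (a point): Centre of the box's flat top face, 20 mm above box_mid, same axes. Press with closed fingers 40 to 50 mm along y from here, on the end over the well. The box turns about the shelf's edge, so the pressed spot swings outward, towards the near end wall, as it sinks (about 4 mm out for the first 4 mm down, 15 mm for 25 mm): move out with it. Pressed straight down, the fingers can stick and jam it.
- nest_mouth (a point): Centre of the open mouth of the nest, at rim height, 80 mm above the desk. The nest is a grey plastic block fixed to the desk, 100 mm (its x) by 198 mm (its y) by 80 mm high; z is up. Its cavity is 60 by 154 mm, so the flat rim is 20 mm wide along the long sides and 22 mm at the ends.
- nest_floor (a point): Centre of the cavity's bottom, 73 mm below the rim. Hidden under the box, a shelf 33 mm high carries one half of it and ends 5 mm past the middle; beyond that the cavity is an empty well. Which end hangs over the well differs from start to start and cannot be seen: over the shelf the box is rigid under a press, over the well 1 to 3 N on the flat top tips it.
- mat_top (a point): Centre of the top face of the black rubber mat fixed flat on the desk: 100 mm (its x) by 190 mm (its y), 5 mm thick; z is up. The box belongs in the middle, its long side along the mat's long side, either way round.
- tape: Bystander: grey roll of tape lying flat, 90 mm across, 24 mm high; origin at the centre of its underside.
- marker: Bystander: marker pen 140 mm long lying along its x, 18 mm thick; origin near the middle, at its underside.
- mug: Bystander: white mug, 80 mm across, 95 mm high; origin at the centre of its underside.
- powerbank: Bystander: black power bank 70 x 140 x 18 mm lying flat; origin at the centre of its underside.
- stapler: Bystander: stapler 130 mm long (its y), about 50 mm high; origin at the centre of its underside.
There are look-alikes about, which are no part of the job. What is shaped like the dibox but brown is not meant. There is more than one size of the part that bears mat_top; the job needs the larger.

How it is judged (in metres and radians):
On the way, in this order (a step that is already met when the one before it is completed fails the run):
1. the box stays tipped (over 0.4 rad) in the nest, untouched by the robot (angle between box_mid's own z axis and vertical above 0.4 rad and horizontal distance between box_mid and nest_mouth below 0.03 m and height (world z) of box_mid below 0.085 m and contact force between dibox and the arm below 0.05 N and contact force between dibox and the fingers below 0.05 N), for 0.2 s.
2. the box is lifted clear of the nest (height (world z) of box_mid above 0.115 m), for 0.05 s.
At the end, for the whole second after the job is handed in: The box lies at rest and released on the mat, right way up and level (within 3 degrees), its centre within 20 mm of the middle of the mat and its long side within 0.17 rad (10 degrees) of the mat's long side, either way round (horizontal distance between box_mid and mat_top below 0.02 m and angle between the y axis of box_mid and the y axis of mat_top, either way round below 0.17 rad and angle between box_mid's own z axis and vertical below 0.05 rad and z of box_mid in the frame of mat_top between 0.016 and 0.024 m and linear speed of dibox below 0.01 m/s); the robot touches nothing.
It fails at once if the box is dropped or flung: it moves faster than 0.5 m/s with no finger on it (linear speed of dibox above 0.5 m/s and contact force between dibox and the fingers below 0.05 N).
It fails at once if a bystander is moved by more than 30 mm (distance of any of tape, marker, mug, powerbank, stapler from where it was at the start of the episode above 0.03 m).
It also fails if it takes over 58 s, if anything falls off the work surface, if the arm or the gripper's body presses on something with over 40 N, if the wrist force passes 120 N, or if a joint passes its speed limit or range.

## Robot

A 6-joint arm with a two-finger parallel gripper is mounted at the origin on the work surface. World frame = base frame: x ahead of the robot, y to its left, z up, the work surface at z = 0. Lengths are in m, angles in degrees, forces in N, time in s.
With the tool pointing down it reaches from about 0.35 to 0.875 m from the base axis. Payload 4.2 kg.
Tool frame: the origin (TCP) lies at the very end of the fingers, on their centre line; the grasp point (between the pads) lies 19 mm behind it (tcp_to_grasp is the z of the grasp point in the tool frame, in m); z points along the fingers, y is the direction in which the jaws open and shut (so a half turn about z gives the same grasp; the last joint's range is limited). The gripper opens to 87 mm and grips with 3 to 60 N. Pads are 19 mm wide; open, the fingers measure 117 mm over their backs; the gripper's body (75 mm by 190 mm) begins 51 mm behind the grasp point.
Start: joints at [91.765, 22.042, 0.453, 0, -68.411, -14.817], TCP at [0.141, 0.609, 0.223] pointing down, gripper open.
Joint ranges: [-179.83, 179.83], [-69.29, 118.12], [-61.27, 80.66], [-181.25, 117.63], [-171.15, -9.14], [-177.46, 177.46]. Speed limits (degrees/s): [159.86, 159.86, 180, 180, 180, 180].

## Interface

Orientations are given as a 3x3 rotation matrix whose columns are the frame's x, y, z axes.
In Python, from station import sense, capture, camera_params, finish_job, tcp_to_grasp gives the robot as it stands.
- The arm moves only by the shell command python3 -m inch 'ROWS'. ROWS is JSON, a list of rows, each an object of numbers: "jaw": the closure in counts, from 0 (fully open) to 255 (shut); "x", "y", "z": the shift along the world's x, y, z normalised to -1 to 1, where 1 is 0.06 m; "ax", "ay", "az": the turn, a rotation vector about the world's x, y, z normalised to -1 to 1, where 1 is 10 degrees. A call has 1 to 12 rows; each row shifts and turns the pose as measured when the row begins; what a row does not reach is not made up. A row lasts 1/8 s, in which the tool goes at most 62.5 mm and 10.7 degrees, less where a joint would pass 70% of its speed; a pose out of reach is approached as far as the arm can. A call with a number of a shift or a turn outside -1 to 1 is refused whole. A call with a gripper value outside its range is refused whole. The fingers move at their own pace and stop on an object; the grip force is fixed at half the most. Time passes only in rows, so rows that do not move let the fingers close. It gives the time, the measured TCP pose, the force and the opening at its end, in the units of the state.
- sense(): the state, without advancing time (a new reading comes with each control period).
- capture(name): name is "side" or "top"; returns the picture (384x512x3 uint8, red, green, blue); there is no depth.
- camera_params(name): a dict with "vfov" (degrees; the focal length in pixels is half the picture's height over the tangent of half this angle, whatever the lens; pixels are square), "cx", "cy" (the principal point, pixels), "R" (3x3) and "t" (3): a world point X has camera coordinates R X + t. Camera axes: x right, y down, z forward; pixel columns grow to the right and rows downward; lengths in m; the calibration is good to about 2 mm. A picture is of the moment at which its call begins. camera_params takes no time and is no camera call.
- finish_job(): hands the job in, once; it reports no verdict.
The state is a dict: "time_s": time; "joints": joint angles; "joint_velocities": joint speeds; "effort": joint torques, N m; "tcp_pos": TCP position; "ee_rot": TCP orientation; "wrist_force": force on the tool from outside, world axes, zero at the start; "moment": the same for the moment, N m; "gripper_width": opening from 0.0 (shut) to 1.0 (fully open).
Only numpy, scipy, OpenCV 4.12 (cv2) and the standard library are available. Lean on these libraries where they do the work, as an engineer would, in place of code of your own. Each camera call takes 0.05 s, during which the arm holds its last target.

## Working session

There is one attempt and no reset: what is moved stays moved. The work goes in short steps, Python scripts to look and compute and a shell command to move; the robot and the scene stay as the last step left them, time stands still between calls to the robot, and variables do not carry over. Pictures are saved under pics/ and viewed, and the job is handed in when it is done.

```bash
mkdir -p pics; ls; python3 - <<'E'
from station import *
import cv2
print(tcp_to_grasp)
s=sense();print(s['time_s'],s['tcp_pos'],s['ee_rot'],s['gripper_width'])
for n in('side','top'):
    im=capture(n);cv2.imwrite(f'pics/{n}0.png',im[:,:,::-1]);print(n,camera_params(n))
E
```

```text
pics
-0.0187
0.0 [0.14098308 0.60828223 0.22145806] [[ 9.74123893e-01 -2.26014285e-01 -4.29769543e-04]
 [-2.26014685e-01 -9.74121572e-01 -2.12712841e-03]
 [ 6.21136232e-05  2.16922083e-03 -9.99997645e-01]] 0.9987779484909163
side {'vfov': 54.72929538954621, 'cx': 256.81775216659224, 'cy': 189.2513749187402, 'R': array([[-0.98981264, -0.14078226, -0.02124383],
       [-0.07650948,  0.65178178, -0.75453748],
       [ 0.12007183, -0.74522538, -0.65591302]]), 't': array([0.56919012, 0.05658505, 1.18686291])}
top {'vfov': 52.34697858919717, 'cx': 258.7944501714443, 'cy': 189.5691226089103, 'R': array([[-0.00552143, -0.99950922, -0.03083553],
       [-0.99118367,  0.00955236, -0.13215026],
       [ 0.13237996,  0.02983401, -0.99074996]]), 't': array([0.08846201, 0.57625443, 1.08299831])}
```

View pics/side0.png

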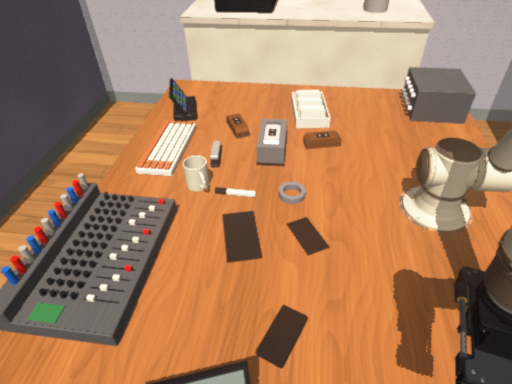

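View pics/top0.png

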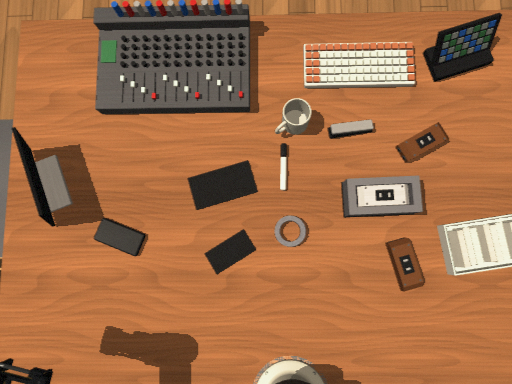

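The top view shows these things:
- **Nest:** grey block at top px (385,196), with the silver box in it. The two brown look-alikes are at (423,143) and (406,263).
- **Black slabs:** (223,185) is the larger, (231,251) is smaller, and (121,236) has a lighter edge and is probably the power bank.

Next I'll measure sizes and enlarge these areas.

```bash
cat > h.py <<'E'
import numpy as np,cv2
from station import *
def ray(n,u,v,z):
    c=camera_params(n);f=192/np.tan(np.radians(c['vfov']/2))
    R=np.array(c['R']);t=np.array(c['t'])
    o=-R.T@t; d=R.T@np.array([(u-c['cx'])/f,(v-c['cy'])/f,1])
    return o+d*(z-o[2])/d[2]
def proj(n,X):
    c=camera_params(n);f=192/np.tan(np.radians(c['vfov']/2))
    p=np.array(c['R'])@np.array(X)+c['t'];return p[:2]/p[2]*f+[c['cx'],c['cy']]
def rect(n,mask,z,near):
    cs,_=cv2.findContours(mask.astype(np.uint8),cv2.RETR_EXTERNAL,cv2.CHAIN_APPROX_NONE)
    cs=[c for c in cs if cv2.contourArea(c)>30]
    c=min(cs,key=lambda c:-cv2.pointPolygonTest(c,near,True))
    P=np.array([ray(n,*q[0],z)[:2] for q in c])
    (ce,wh,_)=r=cv2.minAreaRect((P*1000).astype(np.float32))
    b=cv2.boxPoints(r);e=[b[1]-b[0],b[2]-b[1]];l=max(e,key=np.linalg.norm)
    return np.array(ce)/1000,np.sort(wh),np.degrees(np.arctan2(l[1],l[0]))%180
E
python3 - <<'E'
from h import *
t=cv2.imread('pics/top0.png');s=cv2.imread('pics/side0.png')
for n,im,pts in(('top',t,[(223,185),(231,251),(121,236)]),('side',s,[(242,236),(308,235),(282,335)])):
    m=im.max(2)<60
    for p in pts: print(n,p,*rect(n,m,.005,p))
# nest
hsv=cv2.cvtColor(t,cv2.COLOR_BGR2HSV)
m=(hsv[...,1]<70)&(hsv[...,2]>60)
m[:170]=0;m[222:]=0;m[:,:335]=0;m[:,432:]=0
m=cv2.morphologyEx(m.astype(np.uint8),cv2.MORPH_CLOSE,np.ones((7,7)))
print('nest',rect('top',m,.08,(385,196)))
w=(t.min(2)>190);w=cv2.morphologyEx(w.astype(np.uint8),cv2.MORPH_CLOSE,np.ones((9,9)));w[:170]=0;w[222:]=0;w[:,:335]=0;w[:,432:]=0
print('flat?',rect('top',w,.08,(385,196)))
a=cv2.resize(t[165:275,180:450],None,fx=2.9,fy=2.9,interpolation=cv2.INTER_CUBIC)
cv2.imwrite('pics/crop1.png',a[:, :783])
cv2.imwrite('pics/crop2.png',cv2.resize(t[165:230,330:440],None,fx=7,fy=7,interpolation=cv2.INTER_CUBIC))
E
```

```text
top (223, 185) [0.59716388 0.19348788] [ 99.34316254 186.71615601] 106.224434
top (231, 251) [0.40100494 0.16971875] [ 68.63116455 130.77935791] 121.57034
top (121, 236) [0.44597278 0.49622299] [ 69.78355408 138.20909119] 68.16519
side (242, 236) [0.83125464 0.40974127] [ 19.58908844 308.2203064 ] 89.99982
side (308, 235) [0.60979468 0.60115265] [ 46.55632401 205.43995667] 7.6174226
side (282, 335) [0.60979468 0.60115265] [ 46.55632401 205.43995667] 7.6174226
nest (array([ 0.55290485, -0.25325998]), array([100.4577179 , 211.01434326]), np.float32(92.0313))
flat? (array([ 0.55434668, -0.25245132]), array([ 53.87818527, 125.94882202]), np.float32(92.14774))
```

View pics/crop2.png

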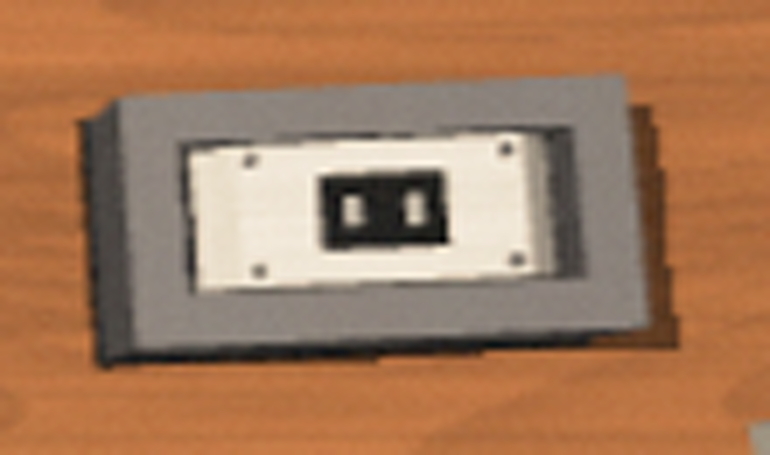

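View pics/crop1.png

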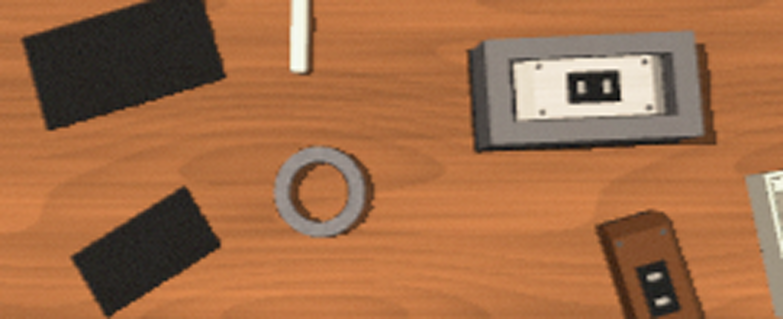

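The crops show the silver box in the grey nest. Its flat top has a black socket plate and four screws, and there are dark gaps at both ends. The slab at (223,185) measures 99×187 mm, so it is the 100×190 mat. The one at (231,251) is 69×131, the smaller mat, and (121,236) is 70×138, the power bank.

```bash
python3 - <<'E'
from h import *
f=lambda x,y:ray('top',330+(x+.5)/7-.5,165+(y+.5)/7-.5,.08)[:2]
C=np.array([f(*p) for p in[(118,98),(625,76),(650,328),(134,349)]])
print(C.round(4),C.mean(0),[np.linalg.norm(C[i]-C[i-1]) for i in range(4)])
l=((C[0]+C[3])-(C[1]+C[2]))/2;print('ang',np.degrees(np.arctan2(l[1],l[0])))
S=np.array([f(*p) for p in[(250,160),(506,149),(517,259),(260,271)]]);print('screws',S.round(4),S.mean(0))
P=np.array([f(*p) for p in[(320,175),(443,170),(448,242),(325,250)]]);print('plate',P.mean(0))
K=np.array([f(*p) for p in[(180,145),(572,127),(585,275),(192,293)]]);print('cavity',K.mean(0),[np.linalg.norm(K[i]-K[i-1]) for i in range(4)])
print(proj('top',[.551,-.25,.08]),proj('side',[.551,-.25,.08]),sense()['time_s'])
s=cv2.imread('pics/side0.png');cv2.imwrite('pics/crop3.png',cv2.resize(s[105:180,235:310],None,fx=8,fy=8,interpolation=cv2.INTER_CUBIC))
E
```

```text
[[ 0.5998 -0.1593]
 [ 0.6065 -0.3573]
 [ 0.5074 -0.361 ]
 [ 0.5008 -0.162 ]] [ 0.55360676 -0.25992742] [np.float64(0.09908036621909853), np.float64(0.19812473421599228), np.float64(0.09915334815006008), np.float64(0.19912220808836517)]
ang 91.91601863831232
screws [[ 0.5746 -0.2099]
 [ 0.578  -0.3096]
 [ 0.5347 -0.3115]
 [ 0.5308 -0.212 ]] [ 0.55454134 -0.26074796]
plate [ 0.55470383 -0.26109532]
cavity [ 0.55449035 -0.26027775] [np.float64(0.05844272706250433), np.float64(0.1528456668552711), np.float64(0.05825501240595628), np.float64(0.15212349028392722)]
[380.39760618 195.83583722] [272.14458856 133.37870522] 0.1
```

View pics/crop3.png

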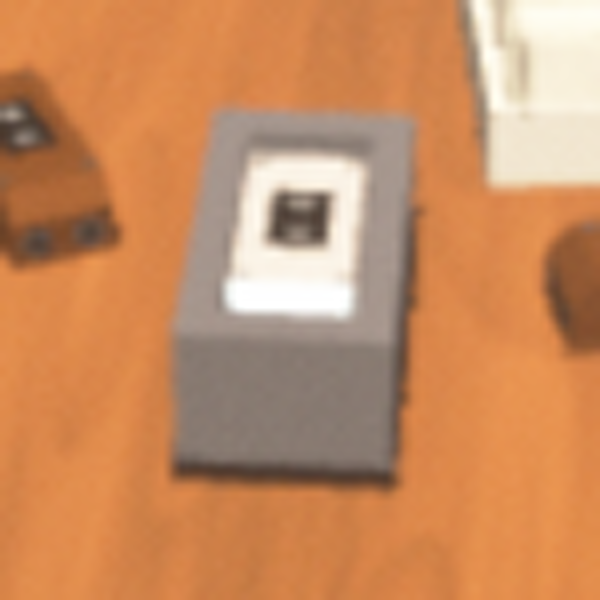

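The measurements agree. The rim is 99×199 mm centred at (0.554,−0.260), and the screws and socket plate put the box centre at (0.5545,−0.261) with its axis at 91.9°. I'll move toward the nest with the fingers closing.

```bash
python3 -m inch '[{"x":0.38,"y":-0.76,"az":-0.42,"jaw":255},{"x":0.38,"y":-0.76,"az":-0.42,"jaw":255},{"x":0.38,"y":-0.76,"az":-0.42,"jaw":255},{"x":0.38,"y":-0.76,"az":-0.42,"jaw":255},{"x":0.38,"y":-0.76,"az":-0.42,"jaw":255},{"x":0.38,"y":-0.76,"az":-0.42,"jaw":255},{"x":0.38,"y":-0.76,"az":-0.42,"jaw":255},{"x":0.38,"y":-0.76,"az":-0.42,"jaw":255},{"x":0.38,"y":-0.76,"az":-0.42,"jaw":255},{"x":0.38,"y":-0.76,"az":-0.42,"jaw":255},{"x":0.38,"y":-0.76,"az":-0.42,"jaw":255},{"x":0.38,"y":-0.76,"az":-0.42,"jaw":255}]'; python3 - <<'E'
from h import *
s=np.degrees(np.arctan2(*sense()['ee_rot'][:2,1][::-1])) if hasattr(sense()['ee_rot'],'shape') else sense()['ee_rot']
print(s)
E
```

```text
-103.06208835059842$[0]: bad value
```

```bash
python3 -m inch '[{"x":0.38,"y":-0.76,"z":0,"ax":0,"ay":0,"az":-0.42,"jaw":255},{"x":0.38,"y":-0.76,"z":0,"ax":0,"ay":0,"az":-0.42,"jaw":255},{"x":0.38,"y":-0.76,"z":0,"ax":0,"ay":0,"az":-0.42,"jaw":255},{"x":0.38,"y":-0.76,"z":0,"ax":0,"ay":0,"az":-0.42,"jaw":255}]'; python3 - <<'E'
from h import *
s=sense();print(s['time_s'],s['tcp_pos'],np.degrees(np.arctan2(s['ee_rot'][1,1],s['ee_rot'][0,1])),s['gripper_width'])
E
```

```text
time_s: 0.6
tcp_pos: [0.2325, 0.4222, 0.2179]
ee_rot: [[0.865, -0.503, -0.002], [-0.503, -0.864, -0.007], [0.001, 0.007, -1.0]]
wrist_force: [1.0, -0.7, -0.2]
gripper_width: 0.632
0.6 [0.23245703 0.42220403 0.21786586] -120.17207874860466 0.6317521205973621
```

```bash
python3 -m inch '[{"x":0.38,"y":-0.76,"z":0,"ax":0,"ay":0,"az":-0.42,"jaw":255},{"x":0.38,"y":-0.76,"z":0,"ax":0,"ay":0,"az":-0.42,"jaw":255},{"x":0.38,"y":-0.76,"z":0,"ax":0,"ay":0,"az":-0.42,"jaw":255},{"x":0.38,"y":-0.76,"z":0,"ax":0,"ay":0,"az":-0.42,"jaw":255},{"x":0.38,"y":-0.76,"z":0,"ax":0,"ay":0,"az":-0.42,"jaw":255},{"x":0.38,"y":-0.76,"z":0,"ax":0,"ay":0,"az":-0.42,"jaw":255},{"x":0.38,"y":-0.76,"z":0,"ax":0,"ay":0,"az":-0.42,"jaw":255},{"x":0.38,"y":-0.76,"z":0,"ax":0,"ay":0,"az":-0.42,"jaw":255},{"x":0.38,"y":-0.76,"z":0,"ax":0,"ay":0,"az":-0.42,"jaw":255},{"x":0.38,"y":-0.76,"z":0,"ax":0,"ay":0,"az":-0.42,"jaw":255},{"x":0.38,"y":-0.76,"z":0,"ax":0,"ay":0,"az":-0.42,"jaw":255},{"x":0.38,"y":-0.76,"z":0,"ax":0,"ay":0,"az":-0.42,"jaw":255}]'; cat > st.py <<'E'
from h import *
s=sense();R=s['ee_rot'];print(s['time_s'],s['tcp_pos'].round(4),'yaw',np.degrees(np.arctan2(R[1,1],R[0,1])),'z',R[:,2].round(3),s['gripper_width'],s['wrist_force'].round(2))
E
python3 st.py
```

```text
time_s: 2.1
tcp_pos: [0.5095, -0.146, 0.2161]
ee_rot: [[0.137, -0.991, -0.008], [-0.991, -0.137, -0.001], [0.0, 0.008, -1.0]]
wrist_force: [0.7, -0.0, -1.1]
gripper_width: 0.005
2.1 [ 0.5095 -0.146   0.2161] yaw -172.11142997713088 z [-0.008 -0.001 -1.   ] 0.004656898217631212 [ 0.71 -0.   -1.14]
```

```bash
python3 -m inch '[{"x":0.18,"y":-0.29,"z":-0.48,"ax":0,"ay":0,"az":-0.15,"jaw":255},{"x":0.18,"y":-0.29,"z":-0.48,"ax":0,"ay":0,"az":-0.15,"jaw":255},{"x":0.18,"y":-0.29,"z":-0.48,"ax":0,"ay":0,"az":-0.15,"jaw":255},{"x":0.18,"y":-0.29,"z":-0.45,"ax":0,"ay":0,"az":-0.15,"jaw":255},{"x":0,"y":0,"z":0,"ax":0,"ay":0,"az":0,"jaw":255}]'; python3 st.py
```

```text
time_s: 2.72
tcp_pos: [0.5533, -0.2214, 0.0966]
ee_rot: [[0.022, -1.0, -0.012], [-1.0, -0.022, 0.0], [-0.001, 0.012, -1.0]]
wrist_force: [-0.3, 0.4, 1.0]
gripper_width: 0.002
2.725 [ 0.5533 -0.2214  0.0966] yaw -178.7223242498198 z [-0.012  0.    -1.   ] 0.0017735222061945654 [-0.31  0.42  1.03]
```

```bash
python3 -m inch '[{"x":0,"y":0.08,"z":-0.15,"ax":0,"ay":0,"az":0,"jaw":255},{"x":0,"y":0,"z":-0.04,"ax":0,"ay":0,"az":0,"jaw":255},{"x":0,"y":0,"z":-0.03,"ax":0,"ay":0,"az":0,"jaw":255}]'; python3 -m inch '[{"x":0,"y":0,"z":-0.03,"ax":0,"ay":0,"az":0,"jaw":255}]';python3 -m inch '[{"x":0,"y":0,"z":-0.03,"ax":0,"ay":0,"az":0,"jaw":255}]'
```

```text
time_s: 3.1
tcp_pos: [0.5539, -0.2151, 0.085]
ee_rot: [[0.025, -1.0, -0.008], [-1.0, -0.025, -0.0], [-0.0, 0.008, -1.0]]
wrist_force: [-0.3, 0.6, 0.2]
gripper_width: 0.008
time_s: 3.22
tcp_pos: [0.5541, -0.2147, 0.0838]
ee_rot: [[0.025, -1.0, -0.007], [-1.0, -0.025, -0.0], [0.0, 0.007, -1.0]]
wrist_force: [-1.0, -0.4, 0.2]
gripper_width: 0.006
time_s: 3.35
tcp_pos: [0.5544, -0.2146, 0.0825]
ee_rot: [[0.026, -1.0, -0.006], [-1.0, -0.026, -0.0], [0.0, 0.006, -1.0]]
wrist_force: [0.4, 0.3, -0.3]
gripper_width: 0.004
```

```bash
for i in 1; do python3 -m inch '[{"x":0,"y":0,"z":-0.03,"ax":0,"ay":0,"az":0,"jaw":255},{"x":0,"y":0,"z":-0.02,"ax":0,"ay":0,"az":0,"jaw":255}]';python3 -m inch '[{"x":0,"y":0,"z":-0.02,"ax":0,"ay":0,"az":0,"jaw":255}]'; python3 -m inch '[{"x":0,"y":0,"z":-0.02,"ax":0,"ay":0,"az":0,"jaw":255}]'; done
```

```text
time_s: 3.6
tcp_pos: [0.5546, -0.2144, 0.0799]
ee_rot: [[0.026, -1.0, -0.005], [-1.0, -0.026, -0.0], [0.0, 0.005, -1.0]]
wrist_force: [-0.5, 1.9, 2.4]
gripper_width: 0.006
time_s: 3.72
tcp_pos: [0.5548, -0.2141, 0.079]
ee_rot: [[0.026, -1.0, -0.005], [-1.0, -0.026, -0.0], [0.0, 0.005, -1.0]]
wrist_force: [-0.3, 3.4, 3.8]
gripper_width: 0.006
time_s: 3.85
tcp_pos: [0.5549, -0.2139, 0.0782]
ee_rot: [[0.026, -1.0, -0.005], [-1.0, -0.026, 0.0], [-0.0, 0.005, -1.0]]
wrist_force: [-1.2, 3.4, 4.8]
gripper_width: 0.006
```

Contact came at z=0.080. The box gives and pushes the tool toward +y, so the +y end is over the well. I'll follow it down and outward.

```bash
python3 -m inch '[{"x":0,"y":0.04,"z":-0.02,"ax":0,"ay":0,"az":0,"jaw":255},{"x":0,"y":0.04,"z":-0.02,"ax":0,"ay":0,"az":0,"jaw":255}]';python3 -m inch '[{"x":0,"y":0.03,"z":-0.03,"ax":0,"ay":0,"az":0,"jaw":255},{"x":0,"y":0.03,"z":-0.03,"ax":0,"ay":0,"az":0,"jaw":255}]'
```

```text
time_s: 4.1
tcp_pos: [0.5549, -0.2094, 0.0753]
ee_rot: [[0.026, -1.0, -0.004], [-1.0, -0.026, -0.0], [0.0, 0.004, -1.0]]
wrist_force: [0.0, -0.6, 0.1]
gripper_width: 0.0
time_s: 4.35
tcp_pos: [0.5547, -0.2056, 0.0709]
ee_rot: [[0.025, -1.0, -0.005], [-1.0, -0.025, -0.0], [0.0, 0.005, -1.0]]
wrist_force: [0.3, 0.1, -0.8]
gripper_width: 0.004
```

```bash
cat > pic.py <<'E'
import sys
from h import *
k=sys.argv[1]
a=capture('top')[150:240,330:440,::-1];b=capture('side')[95:185,220:330,::-1]
cv2.imwrite(f'pics/{k}.png',np.vstack([cv2.resize(x,(660,300) if 0 else (367,300),interpolation=cv2.INTER_CUBIC) for x in(a,b)]) if 0 else np.hstack([cv2.resize(x,(400,327),interpolation=cv2.INTER_CUBIC) for x in(a,b)]))
E
python3 pic.py p1
```

```text
(no output)
```

View pics/p1.png

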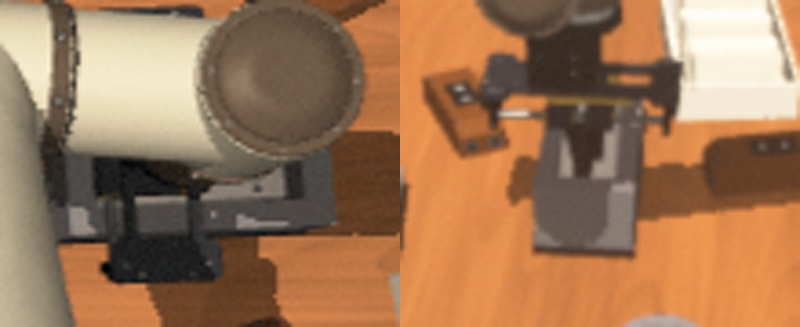

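```bash
python3 -m inch '[{"x":0,"y":0.01,"z":-0.03,"ax":0,"ay":0,"az":0,"jaw":255},{"x":0,"y":0.01,"z":-0.03,"ax":0,"ay":0,"az":0,"jaw":255}]';python3 -m inch '[{"x":0,"y":0.01,"z":-0.03,"ax":0,"ay":0,"az":0,"jaw":255},{"x":0,"y":0.01,"z":-0.03,"ax":0,"ay":0,"az":0,"jaw":255}]';python3 -m inch '[{"x":0,"y":0.01,"z":-0.03,"ax":0,"ay":0,"az":0,"jaw":255}]'
```

```text
time_s: 4.7
tcp_pos: [0.5545, -0.2044, 0.0669]
ee_rot: [[0.026, -1.0, -0.006], [-1.0, -0.026, -0.0], [0.0, 0.006, -1.0]]
wrist_force: [0.1, 0.9, -0.1]
gripper_width: 0.007
time_s: 4.95
tcp_pos: [0.5545, -0.2032, 0.063]
ee_rot: [[0.026, -1.0, -0.006], [-1.0, -0.025, -0.0], [0.0, 0.006, -1.0]]
wrist_force: [0.2, 0.5, -0.1]
gripper_width: 0.005
time_s: 5.08
tcp_pos: [0.5545, -0.2026, 0.0611]
ee_rot: [[0.025, -1.0, -0.006], [-1.0, -0.025, -0.0], [0.0, 0.006, -1.0]]
wrist_force: [-0.3, 0.4, 0.4]
gripper_width: 0.008
```

```bash
python3 -m inch '[{"x":0,"y":0.01,"z":-0.03,"ax":0,"ay":0,"az":0,"jaw":255},{"x":0,"y":0.01,"z":-0.03,"ax":0,"ay":0,"az":0,"jaw":255}]';python3 -m inch '[{"x":0,"y":0.01,"z":-0.03,"ax":0,"ay":0,"az":0,"jaw":255}]';python3 -m inch '[{"x":0,"y":0,"z":-0.03,"ax":0,"ay":0,"az":0,"jaw":255}]'; python3 pic.py p2
```

```text
time_s: 5.32
tcp_pos: [0.5551, -0.2023, 0.0599]
ee_rot: [[0.027, -1.0, -0.005], [-1.0, -0.027, -0.003], [0.003, 0.005, -1.0]]
wrist_force: [-3.5, -0.5, 11.2]
gripper_width: 0.009
time_s: 5.45
tcp_pos: [0.5551, -0.2023, 0.06]
ee_rot: [[0.028, -1.0, -0.005], [-1.0, -0.028, -0.004], [0.004, 0.005, -1.0]]
wrist_force: [-4.4, -0.1, 10.2]
gripper_width: 0.005
time_s: 5.58
tcp_pos: [0.555, -0.2026, 0.06]
ee_rot: [[0.028, -1.0, -0.005], [-1.0, -0.028, -0.005], [0.005, 0.005, -1.0]]
wrist_force: [-3.3, 2.9, 10.1]
gripper_width: 0.004
```

View pics/p2.png

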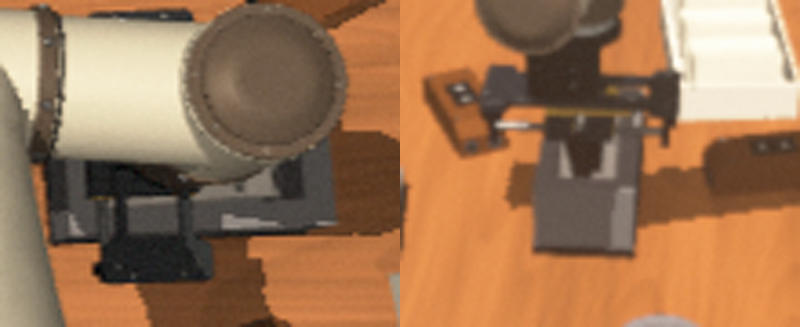

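Resistance appeared at z=0.060. Allowing for the finger's inner edge riding on the 30° slope, that is where the box should reach the well floor. I'll retreat and check.

```bash
python3 -m inch '[{"x":0,"y":0,"z":0.05,"ax":0,"ay":0,"az":0,"jaw":255},{"x":0,"y":0,"z":0.1,"ax":0,"ay":0,"az":0,"jaw":255},{"x":0,"y":0,"z":0.3,"ax":0,"ay":0,"az":0,"jaw":255},{"x":0,"y":0,"z":0.7,"ax":0,"ay":0,"az":0,"jaw":255},{"x":0,"y":0.3,"z":0.7,"ax":0,"ay":0,"az":0,"jaw":120},{"x":-0.6,"y":0.6,"z":0.5,"ax":0,"ay":0,"az":0,"jaw":0},{"x":-0.8,"y":0.8,"z":0,"ax":0,"ay":0,"az":0,"jaw":0},{"x":-0.8,"y":0.8,"z":0,"ax":0,"ay":0,"az":0,"jaw":0}]'; python3 pic.py p3
```

```text
time_s: 6.68
tcp_pos: [0.4288, -0.0572, 0.204]
ee_rot: [[0.023, -1.0, -0.003], [-1.0, -0.022, -0.003], [0.003, 0.003, -1.0]]
wrist_force: [-0.1, 1.6, 0.7]
gripper_width: 0.377
```

View pics/p3.png

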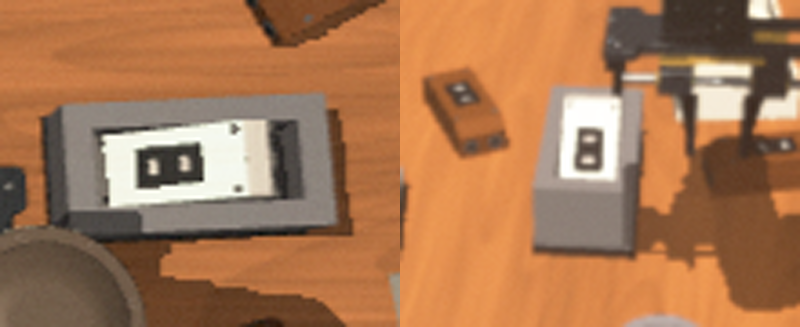

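```bash
python3 - <<'E'
from h import *
c=np.array([.554,-.2602]);d=np.array([.0334,-.9994]);n=np.array([.9994,.0334])
def W(s,z,w,th=30):
    t=np.radians(th);sw=-5+(s+5)*np.cos(t)-z*np.sin(t);h=40+(s+5)*np.sin(t)+z*np.cos(t)
    return [*(c+d*sw/1e3+n*w/1e3),h/1e3]
for s,z,l in((56,40,'topedge'),(70,26,'bevbot'),(49.5,40,'screw')):
  for w in((-28,28) if l!='screw' else (-22,22)):
    p=proj('top',W(s,z,w));q=proj('side',W(s,z,w));k=400/110
    print(l,w,np.round(W(s,z,w),4),((p-[330,150])*k).round(),((q-[220,95])*k+[400,0]).round())
for p in((235,128),(240,188)): print('screw meas',ray('top',330+p[0]/k,150+p[1]/k,.102))
E
```

```text
topedge -28 [ 0.5269 -0.2889  0.1051] [248. 195.] [617. 100.]
topedge 28 [ 0.5829 -0.2871  0.1051] [241. 119.] [563.  98.]
bevbot -28 [ 0.5276 -0.3081  0.1   ] [272. 194.] [618.  95.]
bevbot 28 [ 0.5836 -0.3062  0.1   ] [265. 119.] [565.  93.]
screw -22 [ 0.5328 -0.2831  0.1019] [238. 187.] [611. 105.]
screw 22 [ 0.5767 -0.2817  0.1019] [233. 128.] [568. 104.]
screw meas [ 0.57689937 -0.28304885  0.102     ]
screw meas [ 0.53233454 -0.28441241  0.102     ]
```

The box is tipped with its −y end raised. The top edge and screws match a 30° tilt to about 1–2 mm. I'll approach with the fingers tilted to match the box.

```bash
python3 -m inch '[{"x":0.35,"y":-0.53,"z":0,"ax":-0.5,"ay":0,"az":0.01,"jaw":0},{"x":0.35,"y":-0.53,"z":0,"ax":-0.5,"ay":0,"az":0.01,"jaw":0},{"x":0.35,"y":-0.53,"z":-0.1,"ax":-0.5,"ay":0,"az":0.01,"jaw":0},{"x":0.35,"y":-0.53,"z":-0.2,"ax":-0.5,"ay":0,"az":0.01,"jaw":0},{"x":0.35,"y":-0.53,"z":-0.2,"ax":-0.5,"ay":0,"az":0.01,"jaw":0},{"x":0.35,"y":-0.53,"z":-0.2,"ax":-0.5,"ay":0,"az":0.01,"jaw":0},{"x":0,"y":0,"z":0,"ax":0,"ay":0,"az":0,"jaw":0}]'; python3 st.py
```

```text
time_s: 7.65
tcp_pos: [0.5582, -0.2518, 0.1629]
ee_rot: [[0.044, -0.999, 0.006], [-0.857, -0.04, -0.515], [0.514, 0.017, -0.857]]
wrist_force: [-0.3, 0.0, -0.1]
gripper_width: 0.998
7.65 [ 0.5582 -0.2518  0.1629] yaw -177.6843249187236 z [ 0.006 -0.515 -0.857] 0.998104502017697 [-0.35  0.04 -0.14]
```

```bash
python3 -m inch '[{"x":-0.015,"y":-0.12,"z":-0.25,"ax":0,"ay":0,"az":0,"jaw":0},{"x":-0.015,"y":-0.12,"z":-0.25,"ax":0,"ay":0,"az":0,"jaw":0},{"x":-0.015,"y":-0.12,"z":-0.25,"ax":0,"ay":0,"az":0,"jaw":0},{"x":-0.015,"y":-0.12,"z":-0.25,"ax":0,"ay":0,"az":0,"jaw":0},{"x":0,"y":0,"z":0,"ax":0,"ay":0,"az":0,"jaw":0}]'; python3 st.py; python3 pic.py p4
```

```text
time_s: 8.28
tcp_pos: [0.554, -0.2807, 0.102]
ee_rot: [[0.04, -0.999, 0.01], [-0.859, -0.04, -0.511], [0.511, 0.012, -0.86]]
wrist_force: [-0.3, -0.8, -0.3]
gripper_width: 1.0
8.275 [ 0.554  -0.2807  0.102 ] yaw -177.72524551532143 z [ 0.01  -0.511 -0.86 ] 0.9995841422843534 [-0.32 -0.85 -0.31]
```

View pics/p4.png

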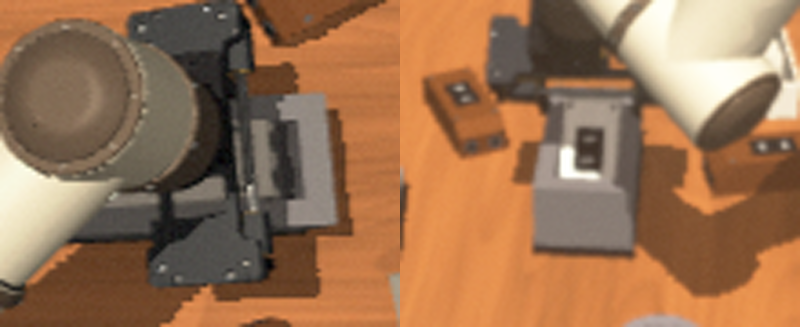

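```bash
python3 -m inch '[{"x":0.01,"y":-0.07,"z":-0.12,"ax":0,"ay":0,"az":0,"jaw":0},{"x":0,"y":-0.06,"z":-0.11,"ax":0,"ay":0,"az":0,"jaw":0},{"x":0,"y":0,"z":0,"ax":0,"ay":0,"az":0,"jaw":0}]'; python3 st.py
```

```text
time_s: 8.75
tcp_pos: [0.5573, -0.2878, 0.0904]
ee_rot: [[0.039, -0.999, 0.017], [-0.858, -0.042, -0.511], [0.511, 0.005, -0.859]]
wrist_force: [-1.3, -0.5, -0.4]
gripper_width: 0.998
8.75 [ 0.5573 -0.2878  0.0904] yaw -177.59526301394203 z [ 0.017 -0.511 -0.859] 0.9982752528609349 [-1.25 -0.55 -0.4 ]
```

```bash
python3 -m inch '[{"x":-0.04,"y":-0.02,"z":-0.05,"ax":0,"ay":-0.05,"az":0,"jaw":0},{"x":0,"y":0,"z":0,"ax":0,"ay":0,"az":0,"jaw":40},{"x":0,"y":0,"z":0,"ax":0,"ay":0,"az":0,"jaw":80}]'; python3 -m inch '[{"x":0,"y":0,"z":0,"ax":0,"ay":0,"az":0,"jaw":255},{"x":0,"y":0,"z":0,"ax":0,"ay":0,"az":0,"jaw":255},{"x":0,"y":0,"z":0,"ax":0,"ay":0,"az":0,"jaw":255},{"x":0,"y":0,"z":0,"ax":0,"ay":0,"az":0,"jaw":255}]'
```

```text
time_s: 9.12
tcp_pos: [0.5548, -0.2891, 0.0873]
ee_rot: [[0.034, -0.999, 0.025], [-0.858, -0.042, -0.511], [0.512, -0.004, -0.859]]
wrist_force: [-0.3, -1.0, 0.1]
gripper_width: 0.857
time_s: 9.62
tcp_pos: [0.5548, -0.289, 0.0874]
ee_rot: [[0.034, -0.999, 0.025], [-0.858, -0.042, -0.511], [0.512, -0.004, -0.859]]
wrist_force: [-0.0, -0.0, 0.3]
gripper_width: 0.638
```

```bash
python3 -m inch '[{"x":0,"y":0,"z":0.1,"ax":0,"ay":0,"az":0,"jaw":255},{"x":0,"y":0,"z":0.1,"ax":0,"ay":0,"az":0,"jaw":255},{"x":0,"y":0,"z":0.1,"ax":0,"ay":0,"az":0,"jaw":255}]'; python3 -m inch '[{"x":0,"y":0,"z":0.15,"ax":0,"ay":0,"az":0,"jaw":255},{"x":0,"y":0,"z":0.2,"ax":0,"ay":0,"az":0,"jaw":255},{"x":0,"y":0,"z":0.2,"ax":0,"ay":0,"az":0,"jaw":255},{"x":0,"y":0,"z":0.2,"ax":0,"ay":0,"az":0,"jaw":255}]'; python3 pic.py p5
```

```text
time_s: 10.0
tcp_pos: [0.5528, -0.2884, 0.1033]
ee_rot: [[0.036, -0.999, 0.021], [-0.86, -0.041, -0.509], [0.509, 0.0, -0.861]]
wrist_force: [1.7, 0.1, -5.2]
gripper_width: 0.634
time_s: 10.5
tcp_pos: [0.5528, -0.288, 0.1511]
ee_rot: [[0.036, -0.999, 0.021], [-0.861, -0.041, -0.508], [0.508, 0.0, -0.861]]
wrist_force: [1.4, 0.3, -5.5]
gripper_width: 0.641
```

View pics/p5.png

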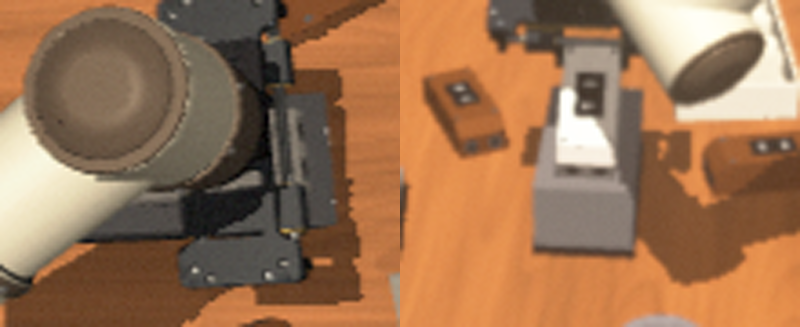

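The box is held, with about 5 N on the wrist. I'll raise it and cross to the mat.

```bash
python3 -m inch '[{"x":0,"y":0,"z":0.3,"ax":0,"ay":0,"az":0,"jaw":255},{"x":0,"y":0,"z":0.5,"ax":0,"ay":0,"az":0,"jaw":255},{"x":0,"y":0.1,"z":0.5,"ax":0,"ay":0,"az":0,"jaw":255},{"x":0,"y":0.3,"z":0.2,"ax":0,"ay":0,"az":0.1,"jaw":255}]'; python3 -m inch '[{"x":0.08,"y":0.5,"z":0,"ax":0,"ay":0,"az":0.11,"jaw":255},{"x":0.08,"y":0.6,"z":0,"ax":0,"ay":0,"az":0.11,"jaw":255},{"x":0.08,"y":0.6,"z":0,"ax":0,"ay":0,"az":0.11,"jaw":255},{"x":0.08,"y":0.6,"z":0,"ax":0,"ay":0,"az":0.11,"jaw":255},{"x":0.08,"y":0.6,"z":0,"ax":0,"ay":0,"az":0.11,"jaw":255},{"x":0.08,"y":0.6,"z":0,"ax":0,"ay":0,"az":0.11,"jaw":255},{"x":0.08,"y":0.6,"z":0,"ax":0,"ay":0,"az":0.11,"jaw":255},{"x":0.08,"y":0.6,"z":0,"ax":0,"ay":0,"az":0.11,"jaw":255},{"x":0.08,"y":0.6,"z":0,"ax":0,"ay":0,"az":0.11,"jaw":255},{"x":0.08,"y":0.6,"z":0,"ax":0,"ay":0,"az":0.11,"jaw":255},{"x":0.08,"y":0.4,"z":0,"ax":0,"ay":0,"az":0.11,"jaw":255},{"x":0,"y":0.2,"z":0,"ax":0,"ay":0,"az":0,"jaw":255}]'; python3 st.py
```

```text
time_s: 11.1
tcp_pos: [0.5495, -0.2641, 0.2414]
ee_rot: [[0.051, -0.998, 0.022], [-0.86, -0.055, -0.506], [0.507, 0.007, -0.862]]
wrist_force: [0.7, 0.0, -5.2]
gripper_width: 0.644
time_s: 12.6
tcp_pos: [0.591, 0.1441, 0.2302]
ee_rot: [[0.252, -0.961, 0.117], [-0.825, -0.276, -0.493], [0.506, 0.028, -0.862]]
wrist_force: [0.2, -0.8, -5.2]
gripper_width: 0.643
12.6 [0.591  0.1441 0.2302] yaw -163.96431953386187 z [ 0.117 -0.493 -0.862] 0.6429572233730294 [ 0.21 -0.77 -5.23]
```

```bash
python3 -m inch '[{"x":0.06,"y":0,"z":-0.2,"ax":0.58,"ay":0.17,"az":0,"jaw":255},{"x":0.06,"y":0,"z":-0.3,"ax":0.58,"ay":0.17,"az":0,"jaw":255},{"x":0.06,"y":0,"z":-0.3,"ax":0.58,"ay":0.17,"az":0,"jaw":255},{"x":0.06,"y":0,"z":-0.3,"ax":0.58,"ay":0.17,"az":0,"jaw":255},{"x":0.06,"y":0,"z":-0.3,"ax":0.58,"ay":0.17,"az":0,"jaw":255},{"x":0,"y":0,"z":0,"ax":0,"ay":0,"az":0,"jaw":255}]'; python3 st.py;python3 - <<'E'
from h import *
for n,(u,v) in(('top',(160,130)),('side',(180,130))):
    cv2.imwrite(f'pics/q_{n}.png',cv2.resize(capture(n)[v:v+130,u:u+150,::-1],None,fx=5,fy=4.6 if 0 else 5,interpolation=cv2.INTER_CUBIC)[:600])
E
```

```text
time_s: 13.35
tcp_pos: [0.6044, 0.141, 0.1416]
ee_rot: [[0.29, -0.956, -0.04], [-0.957, -0.29, -0.003], [-0.008, 0.039, -0.999]]
wrist_force: [-0.3, -0.4, -4.3]
gripper_width: 0.642
13.35 [0.6044 0.141  0.1416] yaw -163.14524420301782 z [-0.04  -0.003 -0.999] 0.6415914217963306 [-0.31 -0.43 -4.27]
```

View pics/q_top.png

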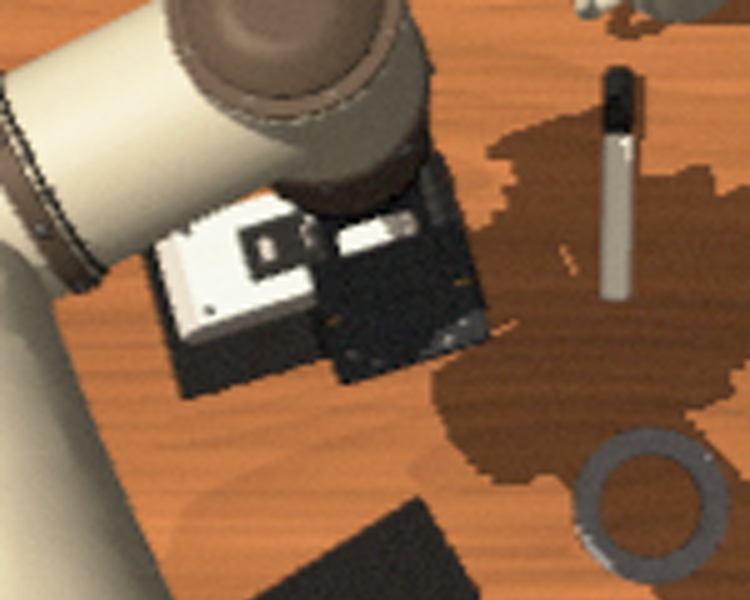

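View pics/q_side.png

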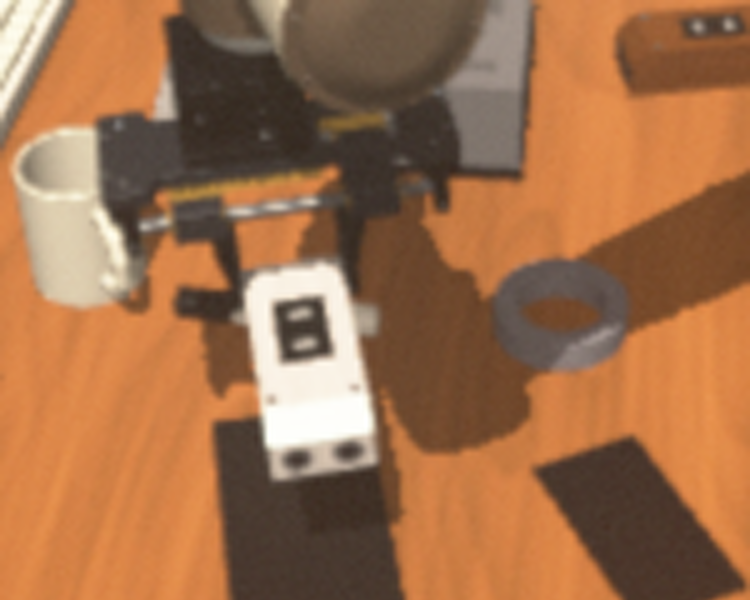

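```bash
cat > tri.py <<'E'
from h import *
def P(n):
    c=camera_params(n);f=192/np.tan(np.radians(c['vfov']/2))
    return np.array([[f,0,c['cx']],[0,f,c['cy']],[0,0,1]])@np.c_[c['R'],c['t']]
def tri(a,b):
    X=cv2.triangulatePoints(P('top'),P('side'),np.array(a,float).reshape(2,1),np.array(b,float).reshape(2,1))[:,0];return X[:3]/X[3]
E
python3 - <<'E'
from tri import *
T=lambda x,y:(160+x/5,130+y/5)
S=lambda x,y:(180+x/5,130+y/5)
a=tri(T(208,310),S(355,387));b=tri(T(254,280),S(333,355))
print('screw',a,'plate corner',b)
e1=tri(T(183,342),S(370,403));print('top-edge',e1)
u=np.array([np.cos(np.radians(106.9)),np.sin(np.radians(106.9))]);n=np.array([u[1],-u[0]])
print('centre est',a[:2]-u*.05+n*.0218, 'tcp->',sense()['tcp_pos'])
E
```

```text
screw [0.55586918 0.22889614 0.15284104] plate corner [0.57148123 0.20519712 0.15241693]
top-edge [0.54235998 0.24163634 0.15425783]
centre est [0.59126283 0.18739277] tcp-> [0.60489852 0.14259949 0.14296611]
```

```bash
python3 -m inch '[{"x":0.1,"y":0.1,"z":-0.2,"ax":0,"ay":-0.23,"az":-0.07,"jaw":255},{"x":0,"y":0,"z":-0.3,"ax":0,"ay":0,"az":0,"jaw":255},{"x":0,"y":0,"z":-0.3,"ax":0,"ay":0,"az":0,"jaw":255},{"x":0,"y":0,"z":-0.3,"ax":0,"ay":0,"az":0,"jaw":255}]'; python3 st.py; python3 - <<'E'
from h import *
s=cv2.imread('pics/side0.png');print(s[236,242])
for th in(70,80):print(rect('side',s.max(2)<th,.005,(242,236)))
E
```

```text
time_s: 13.95
tcp_pos: [0.6113, 0.1516, 0.0809]
ee_rot: [[0.288, -0.958, 0.012], [-0.958, -0.288, -0.008], [0.011, -0.01, -1.0]]
wrist_force: [-0.9, -1.1, -5.0]
gripper_width: 0.642
13.95 [0.6113 0.1516 0.0809] yaw -163.26510139128064 z [ 0.012 -0.008 -1.   ] 0.6424450924668009 [-0.94 -1.09 -4.99]
[45 56 75]
(array([0.83069751, 0.33461353]), array([ 21.43714142, 459.06109619]), np.float32(89.86742))
(array([0.59521967, 0.19723706]), array([ 91.96385956, 181.95889282]), np.float32(106.11468))
```

```bash
python3 -m inch '[{"x":-0.02,"y":-0.02,"z":-0.25,"ax":0,"ay":0,"az":-0.06,"jaw":255},{"x":0,"y":0,"z":-0.15,"ax":0,"ay":0,"az":0,"jaw":255},{"x":0,"y":0,"z":-0.1,"ax":0,"ay":0,"az":0,"jaw":255},{"x":0,"y":0,"z":0,"ax":0,"ay":0,"az":0,"jaw":255}]'; python3 st.py;python3 - <<'E'
from h import *
for n,(u,v) in(('top',(160,130)),('side',(180,150))):
    cv2.imwrite(f'pics/r_{n}.png',cv2.resize(capture(n)[v:v+120,u:u+150,::-1],None,fx=5,fy=5,interpolation=cv2.INTER_CUBIC))
E
```

```text
time_s: 14.45
tcp_pos: [0.6091, 0.1517, 0.05]
ee_rot: [[0.281, -0.96, 0.012], [-0.96, -0.281, -0.011], [0.014, -0.008, -1.0]]
wrist_force: [-0.2, 0.3, -4.8]
gripper_width: 0.638
14.45 [0.6091 0.1517 0.05  ] yaw -163.66012010571592 z [ 0.012 -0.011 -1.   ] 0.6384771624301804 [-0.24  0.34 -4.79]
```

View pics/r_side.png

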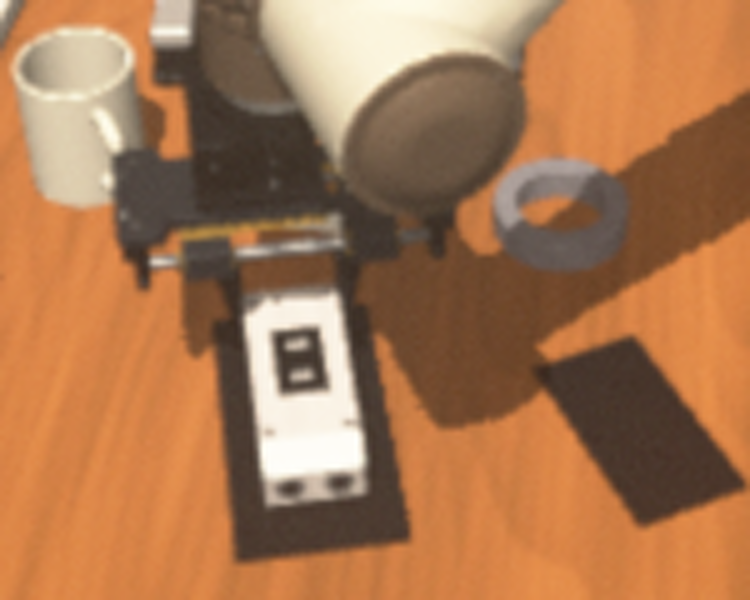

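```bash
python3 -m inch '[{"x":0,"y":0,"z":-0.08,"ax":0,"ay":0,"az":0,"jaw":255},{"x":0,"y":0,"z":-0.06,"ax":0,"ay":0,"az":0,"jaw":255}]'; python3 -m inch '[{"x":0,"y":0,"z":-0.05,"ax":0,"ay":0,"az":0,"jaw":255}]'; python3 -m inch '[{"x":0,"y":0,"z":-0.03,"ax":0,"ay":0,"az":0,"jaw":255}]';  python3 -m inch '[{"x":0,"y":0,"z":-0.02,"ax":0,"ay":0,"az":0,"jaw":255}]'
```

```text
time_s: 14.8
tcp_pos: [0.6105, 0.1521, 0.0431]
ee_rot: [[0.281, -0.96, 0.016], [-0.96, -0.281, -0.009], [0.013, -0.012, -1.0]]
wrist_force: [-0.3, -0.6, -5.4]
gripper_width: 0.642
time_s: 14.92
tcp_pos: [0.6106, 0.152, 0.0399]
ee_rot: [[0.281, -0.96, 0.016], [-0.96, -0.281, -0.009], [0.013, -0.013, -1.0]]
wrist_force: [1.0, -0.3, -4.6]
gripper_width: 0.644
time_s: 15.05
tcp_pos: [0.6105, 0.1519, 0.0379]
ee_rot: [[0.281, -0.96, 0.015], [-0.96, -0.281, -0.009], [0.013, -0.012, -1.0]]
wrist_force: [-0.2, 0.2, -5.1]
gripper_width: 0.643
time_s: 15.18
tcp_pos: [0.6105, 0.1519, 0.0365]
ee_rot: [[0.281, -0.96, 0.015], [-0.96, -0.281, -0.009], [0.013, -0.012, -1.0]]
wrist_force: [0.7, -0.3, -4.7]
gripper_width: 0.639
```

```bash
python3 -m inch '[{"x":0,"y":0,"z":-0.03,"ax":0,"ay":0,"az":0,"jaw":255},{"x":0,"y":0,"z":-0.02,"ax":0,"ay":0,"az":0,"jaw":255}]' | grep -E 'tcp|wrist'; python3 -m inch '[{"x":0,"y":0,"z":-0.02,"ax":0,"ay":0,"az":0,"jaw":255}]'| grep -E 'tcp|wrist'; python3 -m inch '[{"x":0,"y":0,"z":-0.02,"ax":0,"ay":0,"az":0,"jaw":255}]'| grep -E 'tcp|wrist';  python3 -m inch '[{"x":0,"y":0,"z":-0.02,"ax":0,"ay":0,"az":0,"jaw":255}]'| grep -E 'tcp|wrist'
```

```text
tcp_pos: [0.6109, 0.1516, 0.0344]
wrist_force: [-1.6, -1.5, -0.7]
tcp_pos: [0.611, 0.1514, 0.0338]
wrist_force: [0.4, -2.0, -0.4]
tcp_pos: [0.6112, 0.1513, 0.0331]
wrist_force: [-0.9, -2.6, 0.3]
tcp_pos: [0.6115, 0.1512, 0.0322]
wrist_force: [-0.8, -2.7, 0.3]
```

```bash
python3 -m inch '[{"x":0,"y":0,"z":-0.02,"ax":0,"ay":0,"az":0,"jaw":255},{"x":0,"y":0,"z":-0.02,"ax":0,"ay":0,"az":0,"jaw":255}]' | grep -E 'tcp|wrist'; python3 -m inch '[{"x":0,"y":0,"z":-0.02,"ax":0,"ay":0,"az":0,"jaw":255}]'| grep -E 'tcp|wrist'; python3 -m inch '[{"x":0,"y":0,"z":-0.02,"ax":0,"ay":0,"az":0,"jaw":255}]'| grep -E 'tcp|wrist'
```

```text
tcp_pos: [0.6118, 0.1509, 0.0302]
wrist_force: [-3.0, -1.8, 6.7]
tcp_pos: [0.6119, 0.1509, 0.0302]
wrist_force: [-3.2, -1.5, 10.2]
tcp_pos: [0.6119, 0.1509, 0.0302]
wrist_force: [-3.2, -2.0, 6.6]
```

The box is flat on the mat: z stopped at 0.030 and the force rose. I'll open the jaws gradually and go straight up.

```bash
python3 -m inch '[{"x":0,"y":0,"z":0.01,"ax":0,"ay":0,"az":0,"jaw":80},{"x":0,"y":0,"z":0,"ax":0,"ay":0,"az":0,"jaw":40},{"x":0,"y":0,"z":0,"ax":0,"ay":0,"az":0,"jaw":0},{"x":0,"y":0,"z":0,"ax":0,"ay":0,"az":0,"jaw":0},{"x":0,"y":0,"z":0,"ax":0,"ay":0,"az":0,"jaw":0}]'; python3 -m inch '[{"x":0,"y":0,"z":0.2,"ax":0,"ay":0,"az":0,"jaw":0},{"x":0,"y":0,"z":0.6,"ax":0,"ay":0,"az":0,"jaw":0},{"x":0,"y":0,"z":0.9,"ax":0,"ay":0,"az":0,"jaw":0},{"x":0,"y":0,"z":0.9,"ax":0,"ay":0,"az":0,"jaw":0},{"x":-0.8,"y":-0.4,"z":0.3,"ax":0,"ay":0,"az":0,"jaw":0},{"x":-0.8,"y":-0.8,"z":0,"ax":0,"ay":0,"az":0,"jaw":0},{"x":-0.6,"y":-0.8,"z":0,"ax":0,"ay":0,"az":0,"jaw":0},{"x":0,"y":-0.8,"z":0,"ax":0,"ay":0,"az":0,"jaw":0},{"x":0,"y":0,"z":0,"ax":0,"ay":0,"az":0,"jaw":0}]'; python3 - <<'E'
from h import *
for n,(u,v) in(('top',(160,130)),('side',(180,150))):
    im=capture(n)[:,:,::-1];cv2.imwrite(f'pics/f_{n}.png',im)
    cv2.imwrite(f'pics/s_{n}.png',cv2.resize(im[v:v+120,u:u+150],None,fx=5,fy=5,interpolation=cv2.INTER_CUBIC))
E
```

```text
time_s: 16.92
tcp_pos: [0.6138, 0.1533, 0.0312]
ee_rot: [[0.283, -0.959, 0.023], [-0.959, -0.283, -0.007], [0.013, -0.02, -1.0]]
wrist_force: [1.7, 0.5, -0.9]
gripper_width: 0.982
time_s: 18.05
tcp_pos: [0.4794, -0.0173, 0.2181]
ee_rot: [[0.285, -0.958, 0.036], [-0.958, -0.285, -0.004], [0.014, -0.033, -0.999]]
wrist_force: [0.1, -0.1, 0.8]
gripper_width: 1.001
```

View pics/s_top.png

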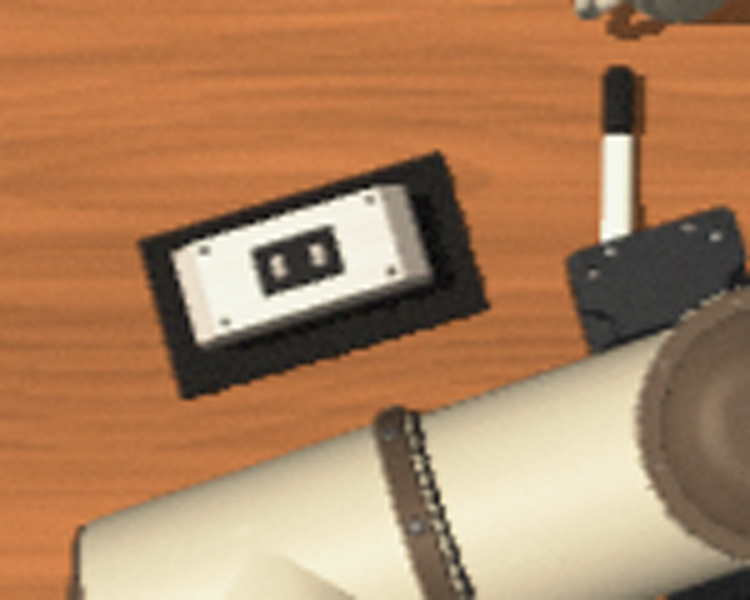

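View pics/s_side.png

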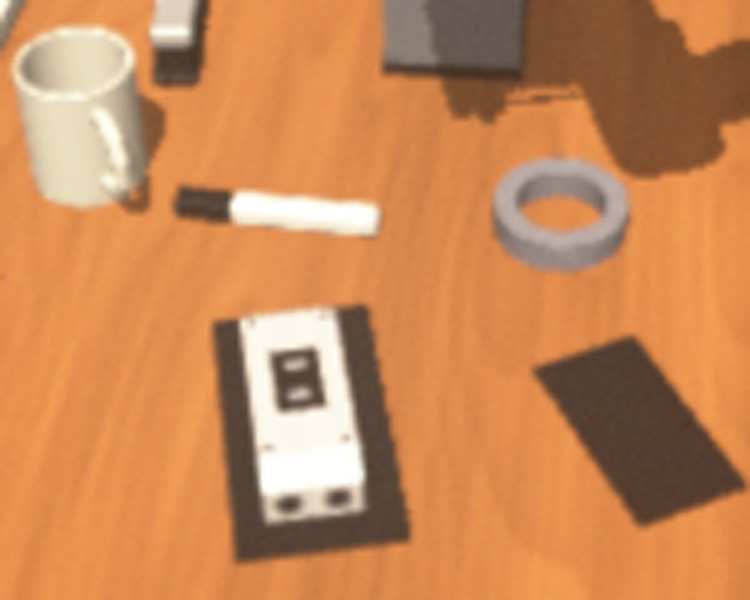

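View pics/f_top.png

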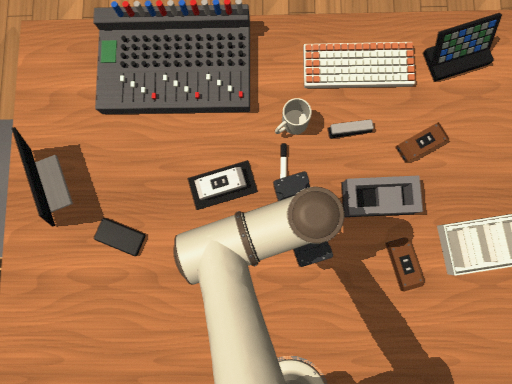

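```bash
python3 - <<'E'
from tri import *
T=lambda x,y:(160+x/5,130+y/5)
p=[(204,250),(370,199),(391,271),(223,321)]
S=np.array([ray('top',*T(*q),.045)[:2] for q in p])
M=np.array([ray('top',*T(*q),.005)[:2] for q in[(138,241),(440,152),(490,306),(185,399)]])
print('box',S.mean(0),'mat',M.mean(0),1e3*(S.mean(0)-M.mean(0)))
an=lambda K:np.degrees(np.arctan2(*((K[0]+K[3]-K[1]-K[2])[::-1])))
print(an(S),an(M))
Z=lambda x,y:(180+x/5,150+y/5)
for a,b in((p[0],(267,448)),(p[3],(344,437)),(p[1],(250,321)),(p[2],(323,315))):print(tri(T(*a),Z(*b)).round(4))
t0=cv2.imread('pics/top0.png');t1=cv2.imread('pics/f_top.png')
# bystander shift check
for nm,(u,v,w,h) in dict(mug=(270,92,45,45),stapler=(325,116,55,24),tape=(0,0,0,0),pb=(90,212,62,50)).items():
    if w:
        r=cv2.matchTemplate(t1,t0[v:v+h,u:u+w],cv2.TM_CCOEFF_NORMED);print(nm,cv2.minMaxLoc(r)[1],np.array(cv2.minMaxLoc(r)[3])-[u,v])
E
```

```text
box [0.59915993 0.19716743] mat [0.59688013 0.19271424] [2.27980612 4.45319568]
106.45136540212411 106.30561234931366
[0.6055 0.2513 0.043 ]
[0.5636 0.2395 0.0448]
[0.634  0.1551 0.0452]
[0.5919 0.1431 0.0434]
mug 0.9983315467834473 [0 0]
stapler 0.9984045624732971 [0 0]
pb 0.9976834654808044 [0 0]
```

```bash
python3 - <<'E'
import cv2,numpy as np
a=cv2.imread('pics/side0.png');b=cv2.imread('pics/f_side.png')
for n,(u,v,w,h) in dict(marker=(210,182,50,18),tape=(274,177,36,30)).items():
    r=cv2.matchTemplate(b,a[v:v+h,u:u+w],cv2.TM_CCOEFF_NORMED);print(n,cv2.minMaxLoc(r)[1],np.array(cv2.minMaxLoc(r)[3])-[u,v])
from station import finish_job;print(finish_job())
E
```

```text
marker 0.9987319111824036 [0 0]
tape 0.8305909037590027 [0 0]
the job is handed in; nothing more can be done
None
```

The DI box is lying right way up in the middle of the larger black mat, lengthwise, and released. The job is handed in at about 18 s of the 58 s; `finish_job` gave no verdict.

I pressed the +y end, the one over the well, following it outward until the box stayed tipped. The screws and top edge then matched a 30° tilt to about 1–2 mm. I gripped the raised end with the fingers tilted to match, lifted it out, levelled it over the mat, lowered it until contact and let go.

| Last check | Result | Allowed |
|---|---|---|
| Box centre from mat centre | about 5 mm | 20 mm |
| Box axis against mat axis | about 0.2° | 10° |
| Screw heights on the top face | 0.043–0.045 m (0.045 m expected), level within measurement noise | 3° |
| Mug, stapler, power bank, marker and tape | no shift in the pictures | 30 mm |

- **Tape:** its match was weaker (0.83, against over 0.99 for the others), probably because of changed shadow, but its position was unchanged.
- **Mat centre:** the two cameras disagreed on it by about 4 mm, which is still well inside the tolerance.

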